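Index a worm-drive rotary table by one division and clamp it

TASK

Wind the rotary table on by one division: turn its hand crank clockwise, turn after turn, until the brass dog on the platter's rim comes up snug against the stop screw ahead of it; you will feel the crank come up against it, so do not force it. Then pull the red clamp lever over towards the platter until it comes up firm, and let go, leaving the dog snug on its stop and everything else on the bench where it was.

Things in the scene. Friction and masses are not known exactly. Their poses are not given: they have to be found in the camera images.
- turntable: Fixed rotary table on a 240 x 190 x 20 mm aluminium plate: grey cast round base, 164 mm across, up to 95 mm above the bench; origin on the bench under the platter's axis, z up. Its level worm shaft runs along the table's own +y, 60 mm to the -x side of the origin, and carries the crank at its +y end. The dog, and the two brackets with the stop screws, are on its +x side.
- crank (a joint): Hand crank, rad: 0 with the handle straight up, growing clockwise seen from its free end (looking along the table's -y): from the top the handle first goes to the table's -x. Not wrapped. Friction is about 0.12 N m (4 N at the handle); it stays where left. Past first touch of the stop the push rises by 1 to 2 N per mm of handle travel. Snug: the handle, held still, pushes back with 8 to 12 N along its path; 20 N is forcing.
- handle (a point): Grip point: middle of the crank's black revolving handle, a level rod 15 mm thick, 56 mm long, parallel to the table's y, 30 mm from the crank's axis. The sleeve spins freely, so it can be carried round in a grip that does not turn. Crank arm and hub begin 28 mm towards the table from here, worm housing 62 mm; the circle is otherwise clear. Its axes turn with the crank.
- crank_centre (a point): The centre of the circle that the grip point runs on, on the crank's axis: 60 mm to -x and 160 mm to +y of the table's origin, 75 mm above the bench; fixed on the table, axes as the table's (y along the shaft, towards the free end).
- stop_tip (a point): Where the tip of the stop screw ahead of the dog stands nominally, 88 mm to +x of the platter's axis, 107.5 mm above the bench. The level steel screw, 10 mm thick, lies along the table's y and points to -y. Its real tip is set by hand and differs each time, up to 6 mm either way along y: too uncertain to wind to by measure, only touch tells.
- platter (a joint): Angle of the 150 mm steel platter (top 120 mm above the bench, a black finned cover bolted on it up to 158 mm), rad, growing counter-clockwise from above as the crank is wound: platter = crank / 36. The dog meets its stop at about 0.785, give or take 0.07.
- dog (a point): Brass block, 30 mm (radial) x 16 x 18 mm, bolted to the platter's rim; this point is its centre, 87 mm from the platter's axis, 107.5 mm above the bench, on the table's +x side; it travels counter-clockwise from above, towards the table's +y.
- clamp (a joint): Clamp lever, rad: 0 is pulled fully home (firm stop), growing as it opens, to 1.4; starts open. 70 mm long, it swings level about an upright pivot at x = 30, y = -115 mm of the table; at 0 it points along the table's -x, larger values turn it towards -y (counter-clockwise from above). Friction 2 N at the knob; stays where left. Firm: pressed on its end with 6 to 20 N.
- clamp_knob (a point): On the axis of the lever's upright red knob, 18 mm thick, 34 mm tall, top 148 mm above the bench; this point is 134 mm above the bench. The 11 mm thick lever arm joins it from below; its top there is 122 mm above the bench.
- cover_a: Bystander: loose black finned cover, 80 mm across, 28 mm high, lying flat off the crank's end; origin under its centre.
- cover_b: Bystander: another loose finned cover, the same size; origin under its centre.
- hex_driver: Bystander: screwdriver with an orange handle, 170 mm, lying between the rotary table and the robot.
- spray_can: Bystander: red spray can, 54 mm across, 170 mm tall, standing; origin under its centre.
- tape_roll: Bystander: orange ring of tape, 90 mm across, 24 mm high, lying; origin under its centre.
- caliper: Bystander: steel caliper with a black slider, 190 mm long, lying flat.

How it is judged:
By the outcome, as a careful person would: the job done as asked, in the order asked, and still so for the second after the job is handed in, with the robot touching nothing.
It also fails if it takes over 72 s, if anything falls off the work surface, if the arm or the gripper's body presses on something with over 40 N, if the wrist force passes 120 N, or if a joint passes its speed limit or range.

ROBOT

A 7-joint arm with a two-finger parallel gripper is mounted at the origin on the work surface. World frame = base frame: x ahead of the robot, y to its left, z up, the work surface at z = 0. Lengths are in m, angles in rad, forces in N, time in s.
With the tool pointing down it reaches from about 0.425 to 0.925 m from the base axis. Payload 6.8 kg.
Tool frame: the origin (TCP) lies on the centre line of the jaws, within the pads' length; the fingertips stand arm.tips_ahead ahead of it and the grasp point (between the pads) lies 8 mm behind it (arm.tips_ahead is the distance from the TCP to the fingertips, in m); z points along the fingers, y is the line along which they close (so a half turn about z gives the same grasp; the last joint's range is limited). The gripper opens to 88 mm and grips with 3 to 60 N. Pads are 20 mm wide; open, the fingers measure 115 mm over their backs; the gripper's body (75 mm by 178 mm) begins 61 mm behind the grasp point.
Start: joints at [1.158, 0.477, 0.022, 1.555, -0.011, 1.109, -0.083], TCP at [0.203, -0.644, 0.234] pointing down, gripper open.
Joint ranges: [-2.96, 2.96], [-0.34, 2.1], [-1.41, 1.46], [0.24, 2.44], [-1.37, 4.51], [0.17, 1.92], [-2.96, 2.96]. Speed limits (rad/s): [2.39, 2.39, 3.14, 3.14, 3.14, 3.14, 3.14].

INTERFACE

Orientations are given as a unit quaternion [w, x, y, z].
In Python, from rig import arm gives the robot as it stands.
- The arm moves only by the tool step_arm, never from a script. Its argument "deltas" is a list of rows, each a list of 5 numbers: the closure, from 0 (fully open) to 1 (shut), then the shift along the world's x, y, z in m, then the turn about the world's z in degrees. A call has 1 to 12 rows; each row is the pose to reach, as a shift and turn from the pose commanded when the call began; what a row does not reach only later rows make up. A row lasts 1/8 s, in which the tool goes at most 62.5 mm and 10.7 degrees, less where a joint would pass 70% of its speed; a pose out of reach is approached as far as the arm can. A call with a gripper value outside its range is refused whole. The fingers move at their own pace and stop on an object; the grip force is fixed at half the most. Time passes only in rows, so rows that repeat a pose let the fingers close. It gives the time, the measured TCP pose, the force, the opening and the grip force at its end, in the units of the state.
- arm.get_obs(): the state, without advancing time (a new reading comes with each control period).
- arm.camera(name): name is "scene" or "top" or "wrist"; returns a dict with "image" (400x640x3 uint8, red, green, blue), "range_z" (400x640 float32, m along the optical axis (not along the pixel's ray), 0 where there is no reading), "camera_matrix" (3x3 intrinsics, pixels), "R" (3x3) and "t" (3): a world point X has camera coordinates R X + t; the wrist camera has in their place "T_tool_cam" (4x4, takes a point from camera to tool coordinates, whose origin is the TCP and whose axes are the flange's). Camera axes: x right, y down, z forward; pixel columns grow to the right and rows downward; lengths in m; the calibration is good to about 2 mm. A picture is of the moment at which its call begins: read the wrist's pose just before it.
- arm.job_done(): hands the job in; it is judged then, once.
The state is a dict: "clock": time; "joint_pos": joint angles; "joint_vel": joint speeds; "joint_efforts": joint torques, N m; "eef_pos": TCP position; "ee_rot": TCP orientation; "force": force on the tool from outside, world axes, zero at the start; "ft_torque": the same for the moment, N m; "opening": finger opening in m; "finger_force": force on a finger pad.
Only numpy, scipy, OpenCV 4.12 (cv2) and the standard library are available. Lean on these libraries where they do the work, as an engineer would, in place of code of your own. Each camera call takes 0.05 s, during which the arm holds its last target. There are 200 camera calls.

## Working session

There is one attempt and no reset: what is moved stays moved. The work goes in short steps, Python scripts to look and compute and a tool call to move; the robot and the scene stay as the last step left them, time stands still between calls to the robot, and variables do not carry over. Pictures are saved under pics/ and viewed, at most 10 in all, crops included, and the job is handed in when it is done.

Besides the shell and the picture viewer there is one more tool, called after "Emit:" by a JSON object that holds its "api" and its "payload". step_arm: Moves the arm, as the interface text tells. Its arguments: {"type":"object","properties":{"deltas":{"type":"array"}},"required":["deltas"]}

```bash
mkdir -p pics; python3 - <<'E'
from rig import arm
import cv2,numpy as np,pickle
o=arm.get_obs();print(o, arm.tips_ahead)
d={}
for n in ["scene","top"]:
    c=arm.camera(n);d[n]=c;cv2.imwrite(f"pics/{n}0.png",c["image"][...,::-1]);print(n,c["camera_matrix"],c["R"],c["t"])
pickle.dump(d,open("cams.pkl","wb"))
E
```

```text
{'clock': 0.0, 'joint_pos': array([ 1.15790916,  0.4777874 ,  0.02234461,  1.55645083, -0.01145155,
        1.10931567, -0.08310849]), 'joint_vel': array([ 1.65095945e-04, -4.32161701e-04,  1.12502986e-03, -3.82483962e-05,
        7.64821336e-04,  9.79238873e-04, -1.38247900e-03]), 'joint_efforts': array([-2.18458563e-04, -5.82846773e+01,  1.53438047e+00, -2.72607976e+01,
       -5.43881091e-02,  1.68438902e-02,  1.56102019e-04]), 'eef_pos': array([ 0.2023528 , -0.64333533,  0.23269061]), 'ee_rot': array([-8.87732922e-04,  9.88407830e-01,  1.51819371e-01, -2.28187443e-04]), 'force': array([-0.09887939, -0.36328751, -0.71407804]), 'ft_torque': array([-0.00824004,  0.03826385, -0.00648878]), 'finger_force': 0.0, 'opening': 0.08778328051085656} 0.011
scene [[387.99456759   0.         312.74329963]
 [  0.         387.99456759 202.94285784]
 [  0.           0.           1.        ]] [[-0.127231    0.9918626   0.004567  ]
 [ 0.68340019  0.09099829 -0.7243504 ]
 [-0.71887166 -0.08903873 -0.68941689]] [ 0.07875662 -0.30667114  1.74038185]
top [[378.6745139    0.         316.36045892]
 [  0.         378.6745139  202.29702403]
 [  0.           0.           1.        ]] [[ 0.0078106  -0.99994556 -0.00691947]
 [-0.98038172 -0.00629453 -0.19700779]
 [ 0.19695351  0.00832247 -0.9803775 ]] [0.01070011 0.56556555 0.992011  ]
```

View pics/scene0.png

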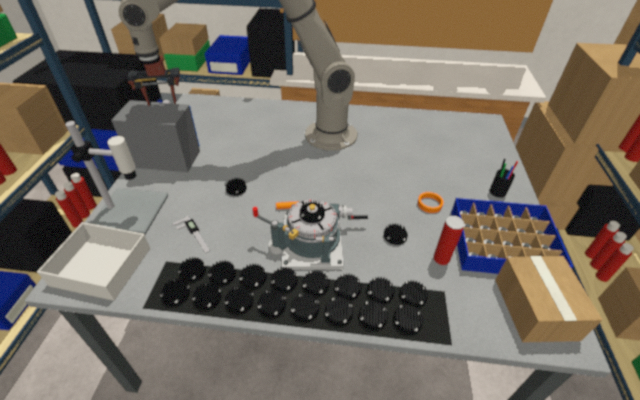

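View pics/top0.png

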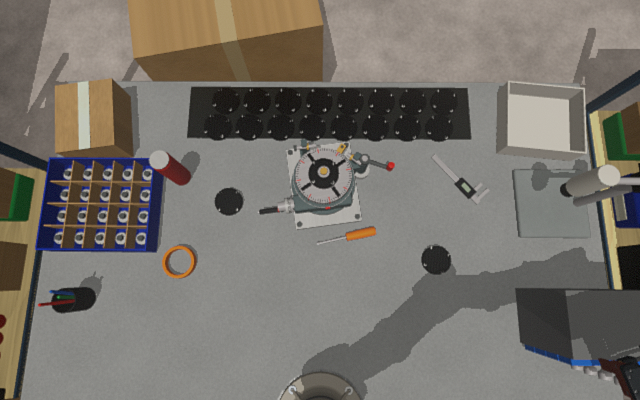

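The top view shows the table at about (324,185), the black crank handle at about (268,211), the red knob at about (391,166), and the brass dog near (343,148). World +x is up in the image and +y is left.

```bash
cat > h.py <<'E'
import cv2,numpy as np,pickle
def ray(c,u,v,z):
    K,R,t=c["camera_matrix"],c["R"],c["t"]
    o=-R.T@t; d=R.T@np.linalg.solve(K,[u,v,1]); return o+d*(z-o[2])/d[2]
def pts(c):
    K,R,t=c["camera_matrix"],c["R"],c["t"];h,w=c["range_z"].shape
    u,v=np.meshgrid(np.arange(w),np.arange(h));z=c["range_z"]
    P=np.stack([(u-K[0,2])/K[0,0]*z,(v-K[1,2])/K[1,1]*z,z],-1)
    return (P-t)@R
E
python3 - <<'E'
from h import *
d=pickle.load(open("cams.pkl","rb"));c=d["top"];im=c["image"];P=pts(c)
hsv=cv2.cvtColor(im,cv2.COLOR_RGB2HSV)
win=np.zeros(im.shape[:2],bool);win[135:235,250:405]=1
def rep(n,m,z=None):
    m=m&win;v,u=np.nonzero(m);print(n,m.sum(),u.mean(),v.mean(),P[m].mean(0),np.percentile(P[m][:,2],[5,50,95]), ray(c,u.mean(),v.mean(),z) if z else '')
H,S,V=[hsv[...,i].astype(int) for i in range(3)]
w2=win.copy();w2[:,:375]=0
rep("red",(H<6)&(S>150)&(V>80)&w2,.134)
w3=win.copy();w3[:200]=0;w3[:,283:]=0
rep("black handle",(V<60)&w3,.075)
# platter rim circle: points at z~0.120
q=P[win&(abs(P[...,2]-.120)<.004)];print(len(q),q.mean(0))
(cx,cy),r=cv2.minEnclosingCircle(q[:,:2].astype(np.float32));print(cx,cy,r)
# plate top z=.02
m=(win&(abs(P[...,2]-.020)<.006));q=P[m];print(len(q),cv2.minAreaRect(q[:,:2].astype(np.float32)))
rep("brass",(H>15)&(H<30)&(S>110)&(P[...,2]>.09),.1165)
cr=cv2.resize(im[130:240,245:405],None,fx=5,fy=5,interpolation=cv2.INTER_CUBIC);cv2.imwrite("pics/c1.png",cr[...,::-1])
E
```

```text
red 45 390.06666666666666 165.57777777777778 [ 0.64691208 -0.17609244  0.13991196] [0.12770804 0.14576923 0.14951239] [ 0.64870942 -0.17726873  0.134     ]
black handle 69 267.92753623188406 210.2463768115942 [0.54330705 0.14901418 0.05035543] [0.04758309 0.05056065 0.0531152 ] [0.53891105 0.14560381 0.075     ]
1801 [ 0.63074868 -0.0105682   0.11909034]
0.6584571599960327 -0.04623878374695778 0.12883709371089935
2041 ((0.6303701996803284, -0.01461668312549591), (0.2975497245788574, 0.4581258296966553), 0.06533309072256088)
brass 104 332.84615384615387 156.25 [ 0.67306684 -0.0286558   0.13798364] [0.11238655 0.11672767 0.15954167] [ 0.67909374 -0.02883096  0.1165    ]
```

View pics/c1.png

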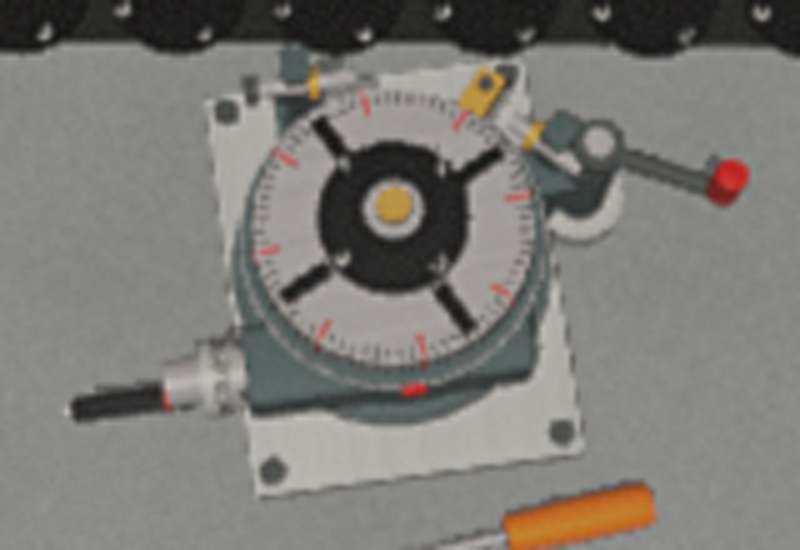

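The crop shows the plate corners at TL(207,100), TR(525,60), BR(583,452) and BL(258,497), in 5x crop pixels. The handle runs from (75,410) to (168,396) and sits low, so the crank is near the bottom. The clamp pivot is at (598,143) with the knob at (730,180).

```bash
python3 - <<'E'
from h import *
from scipy.optimize import least_squares
d=pickle.load(open("cams.pkl","rb"));c=d["top"];im=c["image"];P=pts(c)
f=lambda u,v,z:ray(c,245+u/5-.4,130+v/5-.4,z)
C=[f(*a,.02)[:2] for a in [(207,100),(525,60),(583,452),(258,497)]]
TL,TR,BR,BL=C;print(np.round(C,4), [np.linalg.norm(x) for x in(TL-TR,TR-BR,BL-BR,TL-BL)])
ang=[np.arctan2(-(a-b)[0],(a-b)[1]) for a,b in((TL,TR),(BL,BR))]+[np.arctan2((a-b)[1],(a-b)[0]) for a,b in((TL,BL),(TR,BR))]
print("yaw",np.degrees(ang))
# platter disk: points at height .120 within 90mm of the rough centre, white
rough=f(393,205,.158);print("boss",rough)
win=(abs(P[...,2]-.120)<.003)&(np.linalg.norm(P[...,:2]-rough[:2],axis=-1)<.079)
q=P[win][:,:2];a=np.arctan2(*(q-rough[:2]).T[::-1]);r=np.linalg.norm(q-rough[:2],axis=1)
e=[q[(a>t)&(a<t+.2)][r[(a>t)&(a<t+.2)].argmax()] for t in np.arange(-3.1,2.9,.2) if ((a>t)&(a<t+.2)).any()]
s=least_squares(lambda p:np.linalg.norm(np.array(e)-p[:2],axis=1)-p[2],[*rough[:2],.075],loss="soft_l1",f_scale=.002).x;print("platter",s)
th=np.mean(ang);O=s[:2];R=np.array([[np.cos(th),-np.sin(th)],[np.sin(th),np.cos(th)]])
T=lambda p:np.round((p[:2]-O)@R,4)
print("plate corners in table",[T(x) for x in C])
k=f(730,172,.148);print("knob",k,T(k)); k2=ray(c,390,165.6,.134);print(T(k2))
pv=f(598,143,.125);print("pivot",T(pv))
dg=f(483,92,.1165);print("dog",T(dg),np.degrees(np.arctan2(*T(dg)[::-1])))
for u,v in((75,410),(168,396)):print("handle ends",f(u,v,.045),T(f(u,v,.045)))
print("centre",O+R@[-.06,.16],"yaw",np.degrees(th))
m=np.zeros(im.shape[:2],bool);m[205:216,258:280]=1;m&=im.max(-1)<70;m&=P[...,2]>.03
q=P[m];print("handle pts",q.mean(0),T(q.mean(0)),np.percentile(q[:,2],[10,90]))
E
```

```text
[[ 0.7308  0.1058]
 [ 0.7566 -0.0819]
 [ 0.5224 -0.1126]
 [ 0.4954  0.0714]] [np.float64(0.18953077104000232), np.float64(0.23626910256885092), np.float64(0.1859751631676533), np.float64(0.23787033922168216)]
yaw [7.84127622 8.33367153 8.31915941 7.4584815 ]
boss [ 0.6271683  -0.00284511  0.158     ]
platter [ 0.62756633 -0.00331638  0.07425644]
plate corners in table [array([0.1174, 0.0938]), array([ 0.1169, -0.0958]), array([-0.1194, -0.0936]), array([-0.1205,  0.0924])]
knob [ 0.64866711 -0.17606536  0.148     ] [-0.0031 -0.174 ]
[-0.0033 -0.175 ]
pivot [ 0.0283 -0.1131]
dog [ 0.0674 -0.0579] -40.664241643069765
handle ends [0.54027473 0.17286575 0.045     ] [-0.062   0.1866]
handle ends [0.54854808 0.12119177 0.045     ] [-0.0609  0.1343]
centre [0.5459136  0.14679302] yaw 7.988147165189251
handle pts [0.54339367 0.14872529 0.0501965 ] [-0.0622  0.1623] [0.04776685 0.05237999]
```

Emit:
{"api": "step_arm", "payload": {"deltas": [[0,0,0,0.06,0],[0,0.02,0.05,0.08,5],[0,0.045,0.105,0.08,12],[0,0.07,0.16,0.08,20],[0,0.095,0.215,0.08,28],[0,0.12,0.27,0.08,36],[0,0.145,0.325,0.08,44],[0,0.17,0.38,0.08,52],[0,0.19,0.435,0.08,60],[0,0.215,0.49,0.08,68],[0,0.24,0.545,0.08,76],[0,0.26,0.6,0.08,80.5]]}}

```text
clock: 1.6
eef_pos: [0.4629, -0.0421, 0.3136]
ee_rot: [0.0, 0.655, 0.756, -0.0]
force: [0.7, -0.2, -0.9]
opening: 0.088
finger_force: 0.0
```

Emit:
{"api": "step_arm", "payload": {"deltas": [[0,0.02,0.05,0,0],[0,0.042,0.1,0,0],[0,0.065,0.15,0,0],[0,0.083,0.191,-0.03,0],[0,0.083,0.191,-0.09,0],[0,0.083,0.191,-0.124,0],[0,0.083,0.191,-0.124,0]]}}

```text
clock: 2.48
eef_pos: [0.5436, 0.1463, 0.187]
ee_rot: [-0.002, 0.656, 0.755, -0.003]
force: [0.1, -0.3, -0.0]
opening: 0.0879
finger_force: 0.0
```

```bash
cat >> h.py <<'E'
def wrist(arm):
    from scipy.spatial.transform import Rotation as Ro
    o=arm.get_obs();c=arm.camera("wrist");w=o["ee_rot"]
    T=np.eye(4);T[:3,:3]=Ro.from_quat([w[1],w[2],w[3],w[0]]).as_matrix();T[:3,3]=o["eef_pos"]
    M=np.linalg.inv(T@c["T_tool_cam"]);c["R"],c["t"]=M[:3,:3],M[:3,3];return o,c
E
python3 - <<'E'
from h import *
from rig import arm
o,c=wrist(arm);print(o["eef_pos"],o["force"])
cv2.imwrite("pics/w1.png",c["image"][...,::-1]);pickle.dump(c,open("w1.pkl","wb"))
P=pts(c);O=np.array([.6274,-.0031]);th=np.radians(8);R=np.array([[np.cos(th),-np.sin(th)],[np.sin(th),np.cos(th)]])
Q=(P[...,:2]-O)@R
m=(abs(Q[...,1]-.165)<.015)&(abs(Q[...,0]+.06)<.05)&(P[...,2]>.025)&(P[...,2]<.13)&(c["range_z"]>0)
print(m.sum(),Q[m].mean(0),np.percentile(P[m][:,2],[5,50,99]),np.percentile(Q[m][:,0],[2,98]))
E
```

```text
[0.54358432 0.14630034 0.18695039] [ 0.0754804  -0.25610075 -0.02189467]
458 [-0.0613488   0.16508553] [0.04820243 0.05170378 0.05404265] [-0.06805397 -0.05457437]
```

View pics/w1.png

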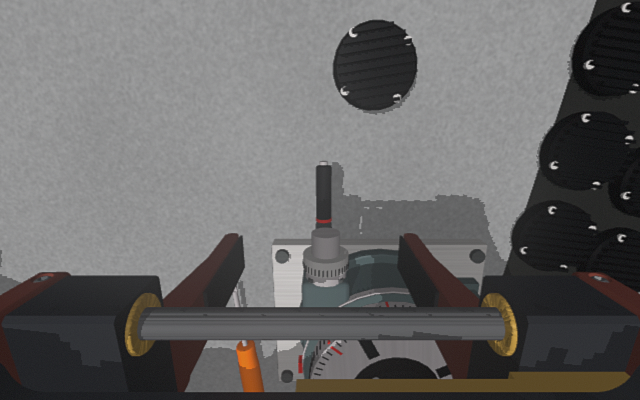

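The handle hangs straight down, at (324,190) in the wrist view and centred between the fingers. I'll descend and grip.

Emit:
{"api": "step_arm", "payload": {"deltas": [[0,0,0.003,-0.04,0],[0,0,0.003,-0.08,0],[0,0,0.003,-0.12,0],[0,0,0.003,-0.15,0],[0,0,0.003,-0.15,0],[1,0,0.003,-0.15,0],[1,0,0.003,-0.15,0],[1,0,0.003,-0.15,0],[1,0,0.003,-0.15,0],[1,0,0.003,-0.15,0],[1,0,0.003,-0.15,0]]}}

```text
clock: 3.9
eef_pos: [0.5455, 0.1501, 0.0396]
ee_rot: [-0.0, 0.656, 0.755, -0.0]
force: [0.5, 0.1, 0.7]
opening: 0.0313
finger_force: 0.0
```

```bash
python3 - <<'E'
import numpy as np
for n in range(0,13):
    a=np.radians(30*n);s=.03*np.sin(a);print([1,round(s*.9903,4),round(s*.1392,4),round(.03*(1-np.cos(a)),4),0],end=",")
E
```

```text
[1, np.float64(0.0), np.float64(0.0), np.float64(0.0), 0],[1, np.float64(0.0149), np.float64(0.0021), np.float64(0.004), 0],[1, np.float64(0.0257), np.float64(0.0036), np.float64(0.015), 0],[1, np.float64(0.0297), np.float64(0.0042), np.float64(0.03), 0],[1, np.float64(0.0257), np.float64(0.0036), np.float64(0.045), 0],[1, np.float64(0.0149), np.float64(0.0021), np.float64(0.056), 0],[1, np.float64(0.0), np.float64(0.0), np.float64(0.06), 0],[1, np.float64(-0.0149), np.float64(-0.0021), np.float64(0.056), 0],[1, np.float64(-0.0257), np.float64(-0.0036), np.float64(0.045), 0],[1, np.float64(-0.0297), np.float64(-0.0042), np.float64(0.03), 0],[1, np.float64(-0.0257), np.float64(-0.0036), np.float64(0.015), 0],[1, np.float64(-0.0149), np.float64(-0.0021), np.float64(0.004), 0],[1, np.float64(-0.0), np.float64(-0.0), np.float64(0.0), 0],
```

Emit:
{"api": "step_arm", "payload": {"deltas": [[1,0,0,-0.002,0],[1,0,0,-0.002,0],[1,0,0,-0.002,0],[1,0,0,-0.002,0],[1,0,0,-0.002,0]]}}

```text
clock: 4.53
eef_pos: [0.5451, 0.15, 0.0374]
ee_rot: [-0.0, 0.656, 0.755, -0.0]
force: [-0.9, 0.2, -3.1]
opening: 0.0143
finger_force: 30.0
```

Emit:
{"api": "step_arm", "payload": {"deltas": [[1,0.0149,0.0021,0.004,0],[1,0.0257,0.0036,0.015,0],[1,0.0297,0.0042,0.03,0],[1,0.0297,0.0042,0.03,0],[1,0.0297,0.0042,0.03,0]]}}

```text
clock: 5.15
eef_pos: [0.5763, 0.1545, 0.069]
ee_rot: [0.001, 0.656, 0.754, 0.001]
force: [-1.3, -1.0, 2.8]
opening: 0.0142
finger_force: 30.0
```

Emit:
{"api": "step_arm", "payload": {"deltas": [[1,-0.004,-0.0006,0.015,0],[1,-0.0148,-0.0021,0.026,0],[1,-0.0297,-0.0042,0.03,0],[1,-0.0446,-0.0063,0.026,0],[1,-0.0554,-0.0078,0.015,0],[1,-0.0594,-0.0084,0,0],[1,-0.0554,-0.0078,-0.015,0],[1,-0.0446,-0.0063,-0.026,0],[1,-0.0297,-0.0042,-0.03,0],[1,-0.0148,-0.0021,-0.026,0],[1,-0.004,-0.0006,-0.015,0],[1,0,0,0,0]]}}

```text
clock: 6.65
eef_pos: [0.5764, 0.1545, 0.0674]
ee_rot: [-0.0, 0.656, 0.754, 0.0]
force: [-1.9, 0.6, -3.7]
opening: 0.0139
finger_force: 30.0
```

```bash
cat > dog.py <<'E'
from h import *
from rig import arm
import sys
c=arm.camera("top");im=c["image"];P=pts(c);O=np.array([.6274,-.0031]);th=np.radians(8);R=np.array([[np.cos(th),-np.sin(th)],[np.sin(th),np.cos(th)]])
h=cv2.cvtColor(im,cv2.COLOR_RGB2HSV).astype(int);m=(h[...,0]>15)&(h[...,0]<30)&(h[...,1]>110)
n,l,s,cen=cv2.connectedComponentsWithStats(m.astype(np.uint8))
for i in range(1,n):
    if s[i,4]<8: continue
    q=(ray(c,*cen[i],.1165)[:2]-O)@R
    if np.hypot(*q)<.15: print(s[i,4],cen[i],np.round(q,4),round(np.degrees(np.arctan2(q[1],q[0])),2))
if len(sys.argv)>1:cv2.imwrite(sys.argv[1],cv2.resize(im[130:240,245:405],None,fx=5,fy=5,interpolation=cv2.INTER_CUBIC)[...,::-1])
o=arm.get_obs();print(o["eef_pos"],o["force"])
E
python3 dog.py
```

```text
45 [334.37777778 144.91111111] [ 0.0786 -0.0412] -27.67
9 [307.33333333 147.        ] [0.0825 0.0316] 20.94
12 [351.25       156.41666667] [ 0.0406 -0.0813] -63.47
35 [323.22857143 170.57142857] [ 0.0117 -0.0019] -9.05
[0.57622987 0.15447954 0.06949447] [-0.86563702 -0.5072789   1.311293  ]
```

Emit:
{"api": "step_arm", "payload": {"deltas": [[1,-0.004,-0.0006,0.015,0],[1,-0.0148,-0.0021,0.026,0],[1,-0.0297,-0.0042,0.03,0],[1,-0.0446,-0.0063,0.026,0],[1,-0.0554,-0.0078,0.015,0],[1,-0.0594,-0.0084,0,0],[1,-0.0554,-0.0078,-0.015,0],[1,-0.0446,-0.0063,-0.026,0],[1,-0.0297,-0.0042,-0.03,0],[1,-0.0148,-0.0021,-0.026,0],[1,-0.004,-0.0006,-0.015,0],[1,0,0,0,0]]}}

```text
clock: 8.2
eef_pos: [0.5764, 0.1545, 0.0675]
ee_rot: [-0.0, 0.656, 0.754, 0.0]
force: [-1.9, 0.1, -4.0]
opening: 0.0145
finger_force: 30.0
```

Emit:
{"api": "step_arm", "payload": {"deltas": [[1,-0.004,-0.0006,0.015,0],[1,-0.0148,-0.0021,0.026,0],[1,-0.0297,-0.0042,0.03,0],[1,-0.0446,-0.0063,0.026,0],[1,-0.0554,-0.0078,0.015,0],[1,-0.0594,-0.0084,0,0],[1,-0.0554,-0.0078,-0.015,0],[1,-0.0446,-0.0063,-0.026,0],[1,-0.0297,-0.0042,-0.03,0],[1,-0.0148,-0.0021,-0.026,0],[1,-0.004,-0.0006,-0.015,0],[1,0,0,0,0]]}}

```text
clock: 9.7
eef_pos: [0.5764, 0.1545, 0.0676]
ee_rot: [-0.0, 0.656, 0.754, 0.0]
force: [-2.2, -0.5, -3.9]
opening: 0.0143
finger_force: 30.0
```

```bash
python3 dog.py pics/c2.png
```

```text
44 [322.97727273 142.63636364] [ 0.0891 -0.0117] -7.5
10 [307.4 146.7] [0.0833 0.0313] 20.58
11 [351.27272727 156.54545455] [ 0.0402 -0.0813] -63.68
37 [323.24324324 170.75675676] [ 0.0112 -0.0018] -9.3
[0.57623682 0.15448784 0.06965862] [-1.45533198 -1.85192608  1.33168841]
```

View pics/c2.png

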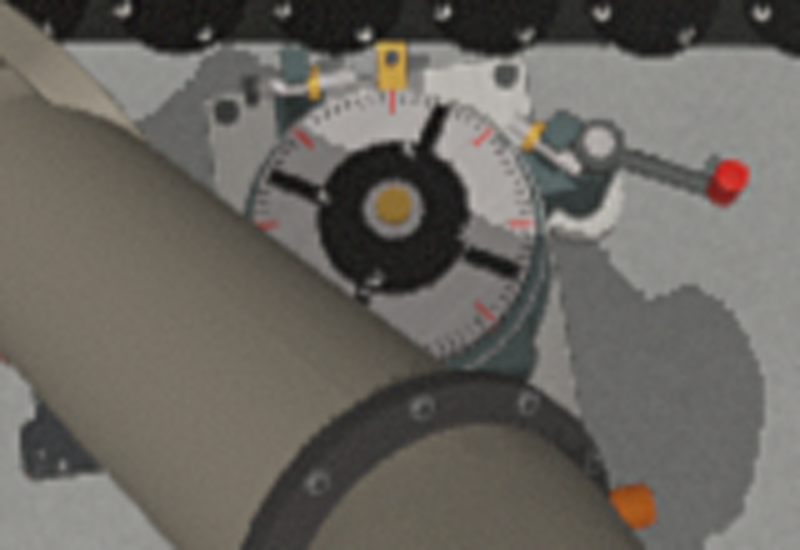

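The dog, at (392,65), is about 23 crop px (about 11 mm) short of the screw tip near (354,78). That is about 4.5 rad of crank. I'll advance 120° and measure the gap more closely.

Emit:
{"api": "step_arm", "payload": {"deltas": [[1,-0.004,-0.0006,0.015,0],[1,-0.0148,-0.0021,0.026,0],[1,-0.0297,-0.0042,0.03,0],[1,-0.0446,-0.0063,0.026,0],[1,-0.0446,-0.0063,0.026,0]]}}

```text
clock: 10.38
eef_pos: [0.5296, 0.1477, 0.0927]
ee_rot: [0.0, 0.656, 0.755, 0.001]
force: [6.9, 2.3, -16.9]
opening: 0.0146
finger_force: 30.0
```

```bash
python3 dog.py; python3 - <<'E'
from h import *
from rig import arm
O=np.array([.6274,-.0031]);th=np.radians(8);R=np.array([[np.cos(th),-np.sin(th)],[np.sin(th),np.cos(th)]])
out=[]
for n in ("top","scene"):
    c=arm.camera(n)
    # rectified plan at z=.1125 (screw top), table frame x .06...115, y -.03...06, 0.25mm/px
    S=.00025;xs=np.arange(.115,.06,-S);ys=np.arange(.06,-.03,-S)
    X,Y=np.meshgrid(xs,ys,indexing="ij");z=.1125 if n=="top" else .1125
    W=np.stack([X,Y],-1)@R.T+O;W=np.concatenate([W,np.full(X.shape+(1,),z)],-1)
    C=W@c["R"].T+c["t"];uv=C@c["camera_matrix"].T;uv=(uv[...,:2]/uv[...,2:]).astype(np.float32)
    im=cv2.remap(c["image"],uv[...,0],uv[...,1],cv2.INTER_CUBIC);out.append(cv2.resize(im,None,fx=2,fy=2))
    g=im[int((.115-.091)/S):int((.115-.085)/S)].mean(0).astype(int)
    print(n,[(round(ys[i]*1000,1),*g[i]) for i in range(100,320,8)])
cv2.imwrite("pics/r1.png",np.vstack(out)[:600,:,::-1]);print(np.vstack(out).shape)
E
```

```text
50 [320.72 142.6 ] [ 0.09   -0.0057] -3.63
11 [307.45454545 146.63636364] [0.0835 0.0311] 20.45
11 [351.27272727 156.54545455] [ 0.0402 -0.0813] -63.68
35 [323.22857143 170.57142857] [ 0.0117 -0.0019] -9.05
[0.52965135 0.14768933 0.09273668] [  6.91551683   1.64594319 -16.26267277]
top [(np.float64(35.0), np.int64(124), np.int64(114), np.int64(92)), (np.float64(33.0), np.int64(166), np.int64(140), np.int64(74)), (np.float64(31.0), np.int64(193), np.int64(160), np.int64(78)), (np.float64(29.0), np.int64(191), np.int64(165), np.int64(116)), (np.float64(27.0), np.int64(178), np.int64(169), np.int64(162)), (np.float64(25.0), np.int64(169), np.int64(166), np.int64(171)), (np.float64(23.0), np.int64(167), np.int64(162), np.int64(161)), (np.float64(21.0), np.int64(166), np.int64(161), np.int64(158)), (np.float64(19.0), np.int64(166), np.int64(162), np.int64(158)), (np.float64(17.0), np.int64(169), np.int64(165), np.int64(162)), (np.float64(15.0), np.int64(173), np.int64(168), np.int64(166)), (np.float64(13.0), np.int64(173), np.int64(167), np.int64(165)), (np.float64(11.0), np.int64(170), n
[... 2127 characters left out ...]
64(195), np.int64(163), np.int64(94)), (np.float64(-1.0), np.int64(189), np.int64(158), np.int64(90)), (np.float64(-3.0), np.int64(167), np.int64(141), np.int64(89)), (np.float64(-5.0), np.int64(152), np.int64(130), np.int64(89)), (np.float64(-7.0), np.int64(161), np.int64(138), np.int64(90)), (np.float64(-9.0), np.int64(181), np.int64(152), np.int64(91)), (np.float64(-11.0), np.int64(189), np.int64(159), np.int64(91)), (np.float64(-13.0), np.int64(170), np.int64(145), np.int64(95)), (np.float64(-15.0), np.int64(138), np.int64(123), np.int64(100)), (np.float64(-17.0), np.int64(115), np.int64(112), np.int64(103)), (np.float64(-19.0), np.int64(105), np.int64(107), np.int64(105))]
(884, 720, 3)
```

View pics/r1.png

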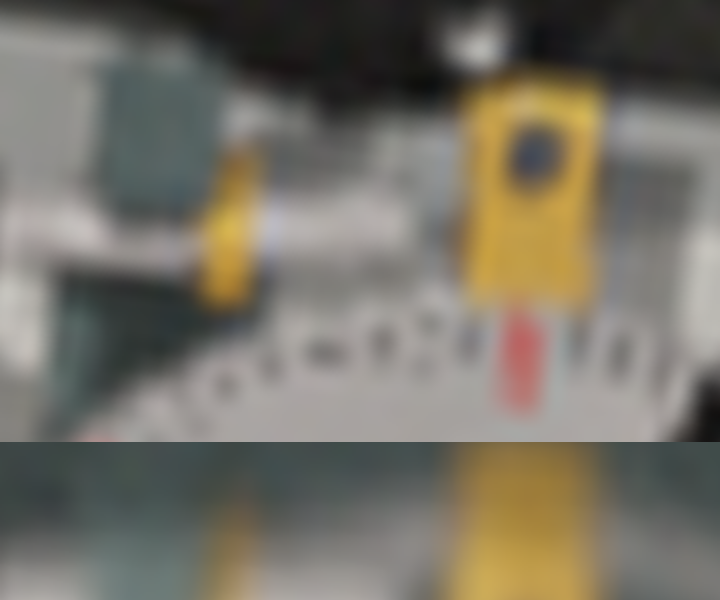

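The rectified view shows the screw tip at about x=415 px (y≈+8.5 mm) and the dog's face at about 462 px (y≈+2.5 mm). The gap is about 6 mm, or about 130° of crank. I'll advance 60° more.

Emit:
{"api": "step_arm", "payload": {"deltas": [[1,-0.0061,-0.0009,-0.0048,0],[1,-0.0109,-0.0015,-0.011,0],[1,-0.0139,-0.0019,-0.0182,0],[1,-0.0149,-0.0021,-0.026,0],[1,-0.0149,-0.0021,-0.026,0],[1,-0.0149,-0.0021,-0.026,0]]}}

```text
clock: 11.28
eef_pos: [0.5167, 0.146, 0.0678]
ee_rot: [0.001, 0.656, 0.754, 0.001]
force: [7.6, -0.2, -4.2]
opening: 0.014
finger_force: 30.0
```

```bash
cat > tf.py <<'E'
from rig import arm
import numpy as np
ts=np.array([np.cos(np.radians(8)),np.sin(np.radians(8))])
o=arm.get_obs();p=o["eef_pos"];f=o["force"]
# centre of TCP circle (tcp at centre: x .5455,y .1500,z .067)
q=p-np.array([.5461,.1500,.0675]);s=q[:2]@ts;z=q[2];phi=np.arctan2(s,-z)
F=np.array([f[:2]@ts,f[2]]);t=np.array([np.cos(phi),np.sin(phi)]);r=np.array([np.sin(phi),-np.cos(phi)])
print("phi",np.degrees(phi)%360,"rad",np.hypot(s,z),"F",f,"tang",F@t,"radial",F@r,"clk",o["clock"])
E
python3 tf.py; python3 dog.py|head -1
```

```text
phi 269.44017762651936 rad 0.029673742376349652 F [ 7.6054648  -0.15392572 -4.21502836] tang 4.1414497840470625 radial -7.55085144906173 clk 11.275
50 [320.06 142.82] [ 0.0896 -0.0039] -2.48
```

Emit:
{"api": "step_arm", "payload": {"deltas": [[1,0.001,0.0001,-0.0078,0],[1,0.004,0.0006,-0.015,0],[1,0.004,0.0006,-0.015,0],[1,0.004,0.0006,-0.015,0]]}}

```text
clock: 11.82
eef_pos: [0.5208, 0.1466, 0.0523]
ee_rot: [0.0, 0.656, 0.754, 0.001]
force: [6.5, -0.8, -1.4]
opening: 0.0143
finger_force: 30.0
```

```bash
python3 tf.py; python3 dog.py|head -1
```

```text
phi 300.798697050153 rad 0.02974427355844106 F [ 6.49525121 -0.77429527 -1.37266153] tang 4.4172554848800125 radial -4.729540773381814 clk 11.825
51 [319.39215686 142.80392157] [ 0.0899 -0.0021] -1.34
```

Emit:
{"api": "step_arm", "payload": {"deltas": [[1,0.0018,0.0003,-0.0027,0],[1,0.0037,0.0005,-0.0051,0],[1,0.0037,0.0005,-0.0051,0],[1,0.0037,0.0005,-0.0051,0]]}}

```text
clock: 12.38
eef_pos: [0.5242, 0.147, 0.0475]
ee_rot: [0.0, 0.656, 0.754, 0.0]
force: [4.6, -1.5, 2.6]
opening: 0.0139
finger_force: 30.0
```

```bash
python3 tf.py
```

```text
phi 312.11747473415994 rad 0.029850747865780014 F [ 4.62320126 -1.45423226  2.5577183 ] tang 1.0374132387163701 radial -4.961197925650582 clk 12.375
```

Emit:
{"api": "step_arm", "payload": {"deltas": [[1,0.0023,0.0003,-0.0022,0],[1,0.0046,0.0006,-0.0042,0],[1,0.0046,0.0006,-0.0042,0],[1,0.0046,0.0006,-0.0042,0]]}}

```text
clock: 12.88
eef_pos: [0.5285, 0.1476, 0.0434]
ee_rot: [0.0, 0.656, 0.754, 0.0]
force: [3.9, -1.6, 4.7]
opening: 0.0141
finger_force: 30.0
```

```bash
python3 tf.py
```

```text
phi 323.6264454911032 rad 0.029943741925038462 F [ 3.85551244 -1.60672638  4.74286439] tang 0.08133355818218928 radial -5.950436875554866 clk 12.875
```

Emit:
{"api": "step_arm", "payload": {"deltas": [[1,0.0027,0.0004,-0.0017,0],[1,0.0054,0.0008,-0.0031,0],[1,0.0054,0.0008,-0.0031,0],[1,0.0054,0.0008,-0.0031,0]]}}

```text
clock: 13.38
eef_pos: [0.5334, 0.1484, 0.0403]
ee_rot: [0.0, 0.656, 0.754, -0.0]
force: [3.0, -1.7, 6.0]
opening: 0.0142
finger_force: 30.0
```

```bash
python3 tf.py; python3 dog.py|head -1
```

```text
phi 334.78125505084296 rad 0.0300531388949293 F [ 3.00399942 -1.68450796  6.03932729] tang -0.09406844467902953 radial -6.6312905726253515 clk 13.375
50 [319.02 142.9 ] [ 0.0898 -0.0011] -0.68
```

Emit:
{"api": "step_arm", "payload": {"deltas": [[1,0.003,0.0004,-0.0011,0],[1,0.0059,0.0008,-0.0019,0],[1,0.0059,0.0008,-0.0019,0],[1,0.0059,0.0008,-0.0019,0]]}}

```text
clock: 13.92
eef_pos: [0.5386, 0.1491, 0.0383]
ee_rot: [-0.0, 0.656, 0.755, -0.001]
force: [0.6, -1.3, 8.7]
opening: 0.0141
finger_force: 30.0
```

```bash
python3 tf.py
```

```text
phi 345.5278693280379 rad 0.030163153374612863 F [ 0.62790157 -1.29435948  8.70856687] tang -1.7487127585790898 radial -8.542610610060725 clk 13.925
```

Emit:
{"api": "step_arm", "payload": {"deltas": [[1,0.0031,0.0004,0,0],[1,0.0062,0.0009,0,0],[1,0.0062,0.0009,0,0],[1,0.0062,0.0009,0,0]]}}

```text
clock: 14.42
eef_pos: [0.5431, 0.1497, 0.0375]
ee_rot: [-0.001, 0.656, 0.755, -0.002]
force: [-1.5, -1.3, 5.1]
opening: 0.0143
finger_force: 30.0
```

```bash
python3 tf.py; python3 dog.py|head -1
```

```text
phi 354.3043328498375 rad 0.030153190022939903 F [-1.50392952 -1.29874855  5.14789839] tang -2.172699974032798 radial -4.956740906076604 clk 14.425
49 [318.51020408 142.73469388] [0.0904 0.0002] 0.14
```

Emit:
{"api": "step_arm", "payload": {"deltas": [[1,0.002,0.0003,0.0002,0],[1,0.0042,0.0006,0.0005,0],[1,0.0042,0.0006,0.0005,0],[1,0.0042,0.0006,0.0005,0]]}}

```text
clock: 14.98
eef_pos: [0.548, 0.1505, 0.0376]
ee_rot: [-0.001, 0.656, 0.755, -0.001]
force: [-4.7, 0.4, -7.1]
opening: 0.0141
finger_force: 30.0
```

```bash
python3 tf.py
```

```text
phi 3.703114172660396 rad 0.029923809964838788 F [-4.68217279  0.3968356  -7.14624266] tang -5.033363086864084 radial 6.8354267391812025 clk 14.975
```

Emit:
{"api": "step_arm", "payload": {"deltas": [[1,0.0015,0.0002,0.0002,0],[1,0.0031,0.0004,0.0004,0],[1,0.0031,0.0004,0.0004,0],[1,0.0031,0.0004,0.0004,0],[1,0.0031,0.0004,0.0004,0]]}}

```text
clock: 15.6
eef_pos: [0.5529, 0.1513, 0.0388]
ee_rot: [-0.0, 0.656, 0.755, 0.0]
force: [0.8, 4.2, -21.4]
opening: 0.0142
finger_force: 30.0
```

```bash
python3 tf.py; python3 dog.py|head -1
```

```text
phi 13.543983017200903 rad 0.029547864974742308 F [  0.80356378   4.15990624 -21.37239379] tang -3.6687768971105013 radial 21.09997787940449 clk 15.6
51 [318.23529412 142.90196078] [0.0901 0.001 ] 0.65
```

Emit:
{"api": "step_arm", "payload": {"deltas": [[1,0,0,-0.0006,0],[1,0,0,-0.0006,0],[1,0,0,-0.0006,0]]}}

```text
clock: 16.02
eef_pos: [0.5529, 0.1512, 0.0387]
ee_rot: [-0.0, 0.656, 0.755, 0.0]
force: [0.7, 3.9, -19.4]
opening: 0.0141
finger_force: 30.0
```

```bash
python3 tf.py
```

```text
phi 13.537232928674355 rad 0.029630745062734387 F [  0.73827546   3.94640976 -19.43810286] tang -3.305261887216489 radial 19.197768567415192 clk 16.025
```

Emit:
{"api": "step_arm", "payload": {"deltas": [[1,0,0,0,0],[1,0,0,0,0],[1,0,0,0,0],[1,0,0,0,0],[1,0,0,0,0],[1,0,0,0,0],[1,0,0,0,0],[1,0,0,0,0]]}}

```text
clock: 17.02
eef_pos: [0.5529, 0.1512, 0.0387]
ee_rot: [0.0, 0.656, 0.755, 0.0]
force: [0.7, 4.9, -18.3]
opening: 0.0142
finger_force: 30.0
```

```bash
python3 tf.py;python3 dog.py pics/c3.png|head -1
```

```text
phi 13.542524314306183 rad 0.029611716169772196 F [  0.69412118   4.89639853 -18.33820572] tang -2.9634472196647743 radial 18.148868245898406 clk 17.025
50 [318.28 143.  ] [0.0898 0.0009] 0.6
```

Emit:
{"api": "step_arm", "payload": {"deltas": [[0.6,0,0,0,0],[0.6,0,0,0,0],[0.6,0,0,0,0],[0.6,0,0,0,0]]}}

```text
clock: 17.58
eef_pos: [0.5534, 0.151, 0.0393]
ee_rot: [0.0, 0.656, 0.754, 0.0]
force: [-0.2, 0.8, 0.1]
opening: 0.0351
finger_force: 0.0
```

```bash
python3 tf.py
```

```text
phi 14.716018674512517 rad 0.02917419799279271 F [-0.24833151  0.79832733  0.07869174] tang -0.11039697223591192 radial -0.1103557231781844 clk 17.575
```

Emit:
{"api": "step_arm", "payload": {"deltas": [[1,0,0,0,0],[1,0,0,0,0],[1,0,0,0,0],[1,0,0,0,0],[1,0,0,0,0]]}}

```text
clock: 18.2
eef_pos: [0.5529, 0.1511, 0.0386]
ee_rot: [0.0, 0.656, 0.755, 0.0]
force: [-1.3, 0.2, -0.3]
opening: 0.0143
finger_force: 30.0
```

```bash
python3 tf.py
```

```text
phi 13.471592262222087 rad 0.029701297565641344 F [-1.28302477  0.19136377 -0.32707196] tang -1.2858761234668201 radial 0.028288447214954753 clk 18.2
```

Emit:
{"api": "step_arm", "payload": {"deltas": [[1,0.0015,0.0002,0.0004,0],[1,0.003,0.0004,0.0009,0],[1,0.003,0.0004,0.0009,0],[1,0.003,0.0004,0.0009,0]]}}

```text
clock: 18.7
eef_pos: [0.5553, 0.1514, 0.0393]
ee_rot: [-0.0, 0.656, 0.755, -0.0]
force: [-3.7, -0.0, -2.1]
opening: 0.0143
finger_force: 30.0
```

```bash
python3 tf.py
```

```text
phi 18.32173361945526 rad 0.029719309646761567 F [-3.66223943 -0.01233188 -2.0713802 ] tang -4.095526029486353 radial 0.8258041205604284 clk 18.7
```

Emit:
{"api": "step_arm", "payload": {"deltas": [[1,0.0014,0.0002,0.0006,0],[1,0.0029,0.0004,0.0012,0],[1,0.0029,0.0004,0.0012,0],[1,0.0029,0.0004,0.0012,0]]}}

```text
clock: 19.2
eef_pos: [0.5592, 0.152, 0.0409]
ee_rot: [0.0, 0.656, 0.754, 0.0]
force: [-1.7, 0.6, -2.8]
opening: 0.0141
finger_force: 30.0
```

```bash
python3 tf.py; python3 dog.py|head -1
```

```text
phi 26.51923718925274 rad 0.029752815169857998 F [-1.70900881  0.64906138 -2.77038299] tang -2.6704562025818266 radial 1.763585455120733 clk 19.2
51 [318.1372549  143.05882353] [0.0896 0.0013] 0.86
```

Emit:
{"api": "step_arm", "payload": {"deltas": [[1,0.0014,0.0002,0.0007,0],[1,0.0027,0.0004,0.0015,0],[1,0.0027,0.0004,0.0015,0],[1,0.0027,0.0004,0.0015,0]]}}

```text
clock: 19.75
eef_pos: [0.5618, 0.1524, 0.0423]
ee_rot: [0.0, 0.656, 0.754, 0.0]
force: [-0.4, 1.2, -6.1]
opening: 0.0138
finger_force: 30.0
```

```bash
python3 tf.py
```

```text
phi 32.30940425854953 rad 0.029782468415962854 F [-0.35034059  1.1794785  -6.08031787] tang -3.4043561007756864 radial 5.041233311569858 clk 19.75
```

Emit:
{"api": "step_arm", "payload": {"deltas": [[1,0.0013,0.0002,0.0008,0],[1,0.0026,0.0004,0.0017,0],[1,0.0026,0.0004,0.0017,0],[1,0.0026,0.0004,0.0017,0]]}}

```text
clock: 20.25
eef_pos: [0.5645, 0.1528, 0.0441]
ee_rot: [0.0, 0.656, 0.754, 0.0]
force: [-0.3, 1.3, -5.7]
opening: 0.0143
finger_force: 30.0
```

```bash
python3 tf.py; python3 dog.py|head -1
```

```text
phi 38.508536291565385 rad 0.029848552569927418 F [-0.30355208  1.3156591  -5.74675462] tang -3.670049419652597 radial 4.423768835990096 clk 20.25
52 [318.07692308 143.05769231] [0.0897 0.0015] 0.96
```

Emit:
{"api": "step_arm", "payload": {"deltas": [[1,0.0016,0.0002,0.0013,0],[1,0.0031,0.0004,0.0028,0],[1,0.0031,0.0004,0.0028,0],[1,0.0031,0.0004,0.0028,0]]}}

```text
clock: 20.8
eef_pos: [0.5673, 0.1532, 0.0467]
ee_rot: [0.0, 0.656, 0.754, 0.0]
force: [1.3, 1.8, -10.1]
opening: 0.0143
finger_force: 30.0
```

```bash
python3 tf.py
```

```text
phi 45.91737100552443 rad 0.02983124338273841 F [  1.34315877   1.76607139 -10.07890285] tang -6.14372165674275 radial 8.143853805975134 clk 20.8
```

Emit:
{"api": "step_arm", "payload": {"deltas": [[1,0.001,0.0001,0.0009,0],[1,0.0019,0.0003,0.0019,0],[1,0.0019,0.0003,0.0019,0],[1,0.0019,0.0003,0.0019,0]]}}

```text
clock: 21.3
eef_pos: [0.569, 0.1534, 0.0486]
ee_rot: [-0.0, 0.656, 0.754, -0.0]
force: [0.1, 2.9, -11.9]
opening: 0.014
finger_force: 30.0
```

```bash
python3 tf.py; python3 dog.py|head -1
```

```text
phi 50.78567176565246 rad 0.029885392742858802 F [  0.06437844   2.88542895 -11.91164931] tang -8.934794167477571 radial 7.891347848706919 clk 21.3
52 [317.73076923 143.03846154] [0.0898 0.0024] 1.54
```

Emit:
{"api": "step_arm", "payload": {"deltas": [[1,0.0009,0.0001,0.0009,0],[1,0.0009,0.0001,0.0009,0],[1,0.0009,0.0001,0.0009,0],[1,0.0009,0.0001,0.0009,0],[1,0.0009,0.0001,0.0009,0],[1,0.0009,0.0001,0.0009,0],[1,0.0009,0.0001,0.0009,0]]}}

```text
clock: 22.22
eef_pos: [0.5698, 0.1535, 0.0495]
ee_rot: [-0.0, 0.656, 0.755, -0.0]
force: [-1.6, 1.9, -11.4]
opening: 0.0144
finger_force: 30.0
```

```bash
python3 tf.py; python3 dog.py|head -1
```

```text
phi 53.20361418659612 rad 0.029969368977074286 F [ -1.60059779   1.87156723 -11.44192991] tang -9.955713793306144 radial 5.792750043694237 clk 22.225
53 [317.58490566 143.        ] [0.09   0.0028] 1.78
```

Emit:
{"api": "step_arm", "payload": {"deltas": [[0.4,0,0,0,0],[0.4,0,0,0,0],[0.4,0,0,0,0],[0.4,0,0,0,0],[0.4,0,0,0.05,0],[0.4,0,0,0.11,0],[0.4,0,0,0.17,0],[0.4,0,0,0.2,0],[0.4,0,0,0.2,0]]}}

```text
clock: 23.4
eef_pos: [0.5714, 0.1541, 0.2525]
ee_rot: [0.002, 0.656, 0.754, 0.002]
force: [0.1, -0.2, -0.0]
opening: 0.0525
finger_force: 0.0
```

```bash
python3 dog.py pics/c4.png; python3 - <<'E'
from h import *
from rig import arm
o,c=wrist(arm);P=pts(c);O=np.array([.6274,-.0031]);th=np.radians(8);R=np.array([[np.cos(th),-np.sin(th)],[np.sin(th),np.cos(th)]])
Q=(P[...,:2]-O)@R
m=(abs(Q[...,1]-.17)<.015)&(abs(Q[...,0]+.06)<.06)&(P[...,2]>.03)&(P[...,2]<.13)&(c["range_z"]>0)
q=Q[m];print(m.sum(),q.mean(0),np.percentile(P[m][:,2],[5,50,99]),np.percentile(q[:,0],[2,98]))
t=arm.camera("top");k=(pts(t)[...,2]>.14)&(pts(t)[...,2]<.152)
im=t["image"].astype(int);k=(im[...,0]>120)&(im[...,1]<60)&(im[...,2]<60);n,l,s,cen=cv2.connectedComponentsWithStats(k.astype(np.uint8))
print([(s[i,4],cen[i],(ray(t,*cen[i],.138)[:2]-O)@R) for i in range(1,n) if s[i,4]>15 and 370<cen[i][0]<410])
E
```

```text
53 [317.69811321 143.13207547] [0.0896 0.0025] 1.62
12 [307.41666667 146.41666667] [0.0841 0.0311] 20.32
12 [351.25       156.41666667] [ 0.0406 -0.0813] -63.47
37 [323.24324324 170.75675676] [ 0.0112 -0.0018] -9.3
[0.57034962 0.15352548 0.25037065] [ 0.49243835 -0.49792042 -1.52349927]
340 [-0.03785967  0.17019338] [0.05713398 0.06079398 0.0632931 ] [-0.0445805  -0.03104733]
[(np.int32(32), array([390.53125, 165.03125]), array([-0.00294328, -0.17594919]))]
```

Emit:
{"api": "step_arm", "payload": {"deltas": [[0.4,0,0,-0.05,0],[0.4,0,0,-0.1,0],[0.4,0,0,-0.15,0],[0.4,0,0,-0.19,0],[0.4,0,0,-0.2,0],[0.4,0,0,-0.2,0],[0.8,0,0,-0.2,0],[1,0,0,-0.2,0],[1,0,0,-0.2,0],[1,0,0,-0.2,0],[1,0,0,-0.2,0],[1,0,0,-0.2,0]]}}

```text
clock: 25.05
eef_pos: [0.568, 0.1531, 0.0492]
ee_rot: [-0.001, 0.656, 0.755, -0.002]
force: [-5.5, 0.1, 2.5]
opening: 0.014
finger_force: 30.0
```

```bash
python3 tf.py
```

```text
phi 50.43652947178731 rad 0.02871836307332145 F [-5.52325006  0.09477601  2.50183761] tang -1.5465850836338648 radial -5.799876023466204 clk 25.05
```

The handle sprang back 2–3 mm when I let go: it gripped at x=.568 with a −5.5 N push. I'll wind it up to about 10 N again, then unload it gently so it rests on the friction limit.

Emit:
{"api": "step_arm", "payload": {"deltas": [[1,0.0008,0.0001,0.0006,0],[1,0.0016,0.0002,0.0014,0],[1,0.0016,0.0002,0.0014,0],[1,0.0016,0.0002,0.0014,0],[1,0.0016,0.0002,0.0014,0]]}}

```text
clock: 25.68
eef_pos: [0.5681, 0.1532, 0.0495]
ee_rot: [-0.002, 0.656, 0.755, -0.003]
force: [-6.1, 0.4, -2.9]
opening: 0.0145
finger_force: 30.0
```

```bash
python3 tf.py
```

```text
phi 51.034229101432935 rad 0.028637919892993007 F [-6.05251837  0.36150829 -2.85552055] tang -5.957711495370545 radial -2.825336664463975 clk 25.675
```

Emit:
{"api": "step_arm", "payload": {"deltas": [[1,0.0008,0.0001,0.0009,0],[1,0.0014,0.0002,0.0017,0],[1,0.0014,0.0002,0.0017,0],[1,0.0014,0.0002,0.0017,0],[1,0.0014,0.0002,0.0017,0]]}}

```text
clock: 26.3
eef_pos: [0.5692, 0.1533, 0.0508]
ee_rot: [-0.002, 0.656, 0.755, -0.003]
force: [-6.7, 0.6, -4.7]
opening: 0.0144
finger_force: 30.0
```

```bash
python3 tf.py
```

```text
phi 54.34805187838409 rad 0.028730175808960427 F [-6.67443412  0.64328878 -4.68553893] tang -7.607558679800997 radial -2.5669204164481396 clk 26.3
```

Emit:
{"api": "step_arm", "payload": {"deltas": [[1,0.0006,0.0001,0.0009,0],[1,0.0012,0.0002,0.0017,0],[1,0.0012,0.0002,0.0017,0],[1,0.0012,0.0002,0.0017,0],[1,0.0012,0.0002,0.0017,0]]}}

```text
clock: 26.92
eef_pos: [0.5703, 0.1535, 0.0522]
ee_rot: [-0.002, 0.656, 0.755, -0.003]
force: [-4.9, 0.2, -6.7]
opening: 0.0144
finger_force: 30.0
```

```bash
python3 tf.py; python3 dog.py|head -1
```

```text
phi 57.96062287469383 rad 0.02885248075081925 F [-4.86129346  0.18251178 -6.72796576] tang -8.243539617304947 radial -0.4900046562937567 clk 26.925
53 [317.58490566 143.        ] [0.09   0.0028] 1.78
```

Emit:
{"api": "step_arm", "payload": {"deltas": [[1,0.0004,0.0001,0.0007,0],[1,0.0009,0.0001,0.0014,0],[1,0.0009,0.0001,0.0014,0],[1,0.0009,0.0001,0.0014,0],[1,0.0009,0.0001,0.0014,0]]}}

```text
clock: 27.6
eef_pos: [0.5711, 0.1536, 0.0534]
ee_rot: [-0.002, 0.656, 0.755, -0.003]
force: [-5.4, 1.4, -8.2]
opening: 0.0142
finger_force: 30.0
```

```bash
python3 tf.py
```

```text
phi 60.787085500697025 rad 0.028940091983109335 F [-5.35357521  1.40670284 -8.20327968] tang -9.651790976359736 radial -0.4526529728899351 clk 27.6
```

Emit:
{"api": "step_arm", "payload": {"deltas": [[0.4,0,0,0,0],[0.4,0,0,0,0],[0.4,0,0,0,0],[0.4,0,0,0,0],[0.4,0,0,0.05,0],[0.4,0,0,0.11,0],[0.4,0,0,0.17,0],[0.4,0,0,0.195,0],[0.4,0,0,0.195,0]]}}

```text
clock: 28.72
eef_pos: [0.5764, 0.1548, 0.2533]
ee_rot: [0.002, 0.656, 0.754, 0.002]
force: [-0.3, -0.5, 0.2]
opening: 0.0526
finger_force: 0.0
```

```bash
python3 dog.py pics/c5.png; python3 - <<'E'
from h import *
from rig import arm
o,c=wrist(arm);P=pts(c);O=np.array([.6274,-.0031]);th=np.radians(8);R=np.array([[np.cos(th),-np.sin(th)],[np.sin(th),np.cos(th)]])
Q=(P[...,:2]-O)@R
m=(abs(Q[...,1]-.17)<.015)&(abs(Q[...,0]+.06)<.06)&(P[...,2]>.03)&(P[...,2]<.13)&(c["range_z"]>0)
q=Q[m];print(o["eef_pos"],m.sum(),q.mean(0),np.percentile(P[m][:,2],[5,50,99]),np.percentile(q[:,0],[2,98]))
E
```

```text
54 [317.66666667 143.03703704] [0.0899 0.0026] 1.65
12 [307.41666667 146.41666667] [0.0841 0.0311] 20.32
13 [351.23076923 156.61538462] [ 0.04   -0.0811] -63.74
36 [323.22222222 170.66666667] [ 0.0115 -0.0018] -8.99
[0.57544953 0.15415779 0.25129093] [ 0.02056586 -0.39482259 -0.52533252]
[0.57544953 0.15415779 0.25129093] 339 [-0.03817649  0.17035211] [0.05698586 0.06085543 0.06309692] [-0.04517129 -0.03156664]
```

Emit:
{"api": "step_arm", "payload": {"deltas": [[0.4,0.012,-0.055,0,-5],[0.4,0.024,-0.11,0,-10],[0.4,0.036,-0.165,0,-15],[0.4,0.048,-0.22,0,-20],[0.4,0.06,-0.275,0,-25],[0.4,0.0734,-0.3315,0,-28.6],[0.4,0.0734,-0.3315,-0.03,-28.6],[0.4,0.0734,-0.3315,-0.03,-28.6]]}}

```text
clock: 29.82
eef_pos: [0.646, -0.1774, 0.2163]
ee_rot: [-0.003, 0.822, 0.569, -0.003]
force: [0.1, 0.4, -0.7]
opening: 0.0524
finger_force: 0.0
```

```bash
python3 - <<'E'
from h import *
from rig import arm
o,c=wrist(arm);P=pts(c);print(o["eef_pos"],o["ee_rot"],o["joint_pos"])
im=c["image"].astype(int);m=(im[...,0]>110)&(im[...,1]<60)&(im[...,2]<60)&(c["range_z"]>0)&(abs(P[...,2]-.14)<.02)&(np.hypot(P[...,0]-.6488,P[...,1]+.1773)<.03)
q=P[m];t=q[q[:,2]>.145];print(m.sum(),q.mean(0),len(t),t.mean(0) if len(t) else '',t.min(0),t.max(0))
cv2.imwrite("pics/w2.png",c["image"][...,::-1])
E
```

```text
[ 0.64597097 -0.17742028  0.21625688] [-0.00299538  0.82245834  0.56881137 -0.00263155] [ 0.50568003  0.53251176 -0.47733452  1.5525679   0.25965537  1.12824456
 -0.38934325]
155 [ 0.65156292 -0.17838831  0.14270586] 98 [ 0.6506522  -0.1812499   0.14798721] [ 0.6416919  -0.18621568  0.14530159] [ 0.65764772 -0.17157283  0.14992597]
```

View pics/w2.png

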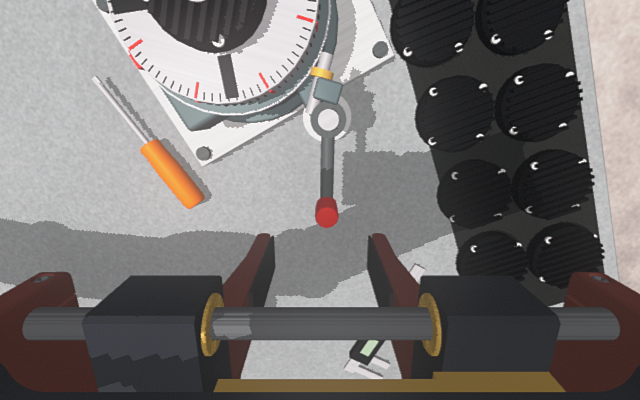

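Emit:
{"api": "step_arm", "payload": {"deltas": [[0.4,0,-0.0015,-0.04,0],[0.4,0,-0.0015,-0.075,0],[0.4,0,-0.0015,-0.083,0],[0.4,0,-0.0015,-0.083,0],[1,0,-0.0015,-0.083,0],[1,0,-0.0015,-0.083,0],[1,0,-0.0015,-0.083,0],[1,0,-0.0015,-0.083,0],[1,0,-0.0015,-0.083,0],[1,0,-0.0015,-0.083,0]]}}

```text
clock: 31.12
eef_pos: [0.6488, -0.179, 0.1381]
ee_rot: [0.0, 0.822, 0.569, 0.0]
force: [0.1, -0.8, 3.3]
opening: 0.0173
finger_force: 30.0
```

```bash
python3 - <<'E'
from rig import arm
import numpy as np
o=arm.get_obs();print(o["eef_pos"],o["ee_rot"],o["force"],o["opening"])
th=np.radians(8);R=np.array([[np.cos(th),-np.sin(th)],[np.sin(th),np.cos(th)]]);O=np.array([.6274,-.0031])
p=R.T@(o["eef_pos"][:2]-O);v=p-[.03,-.115];print("table",p,"L",np.hypot(*v),"ang",np.degrees(np.arctan2(-v[1],-v[0])))
a0=np.arctan2(-v[1],-v[0]);L=.07
k=lambda a:R@(L*np.array([-np.cos(a),-np.sin(a)]))
for d in range(0,64,6): 
    a=a0-np.radians(d); print(d,np.round(k(a)-k(a0),4))
E
```

```text
[ 0.64875145 -0.17897619  0.13814431] [2.85964128e-04 8.22400759e-01 5.68908487e-01 2.09329619e-04] [ 0.13296525 -0.8468823   3.30982385] 0.017299541924419314
table [-0.00333358 -0.17713613] L 0.07051259243293573 ang 61.788196438728285
0 [0. 0.]
6 [-0.0067  0.0029]
12 [-0.0131  0.0065]
18 [-0.0191  0.0107]
24 [-0.0246  0.0155]
30 [-0.0296  0.0209]
36 [-0.034   0.0268]
42 [-0.0377  0.0331]
48 [-0.0408  0.0397]
54 [-0.0432  0.0466]
60 [-0.0448  0.0538]
```

Emit:
{"api": "step_arm", "payload": {"deltas": [[1,-0.0067,0.0029,0,-6],[1,-0.0131,0.0065,0,-12],[1,-0.0191,0.0107,0,-18],[1,-0.0246,0.0155,0,-24],[1,-0.0296,0.0209,0,-30],[1,-0.034,0.0268,0,-36],[1,-0.0377,0.0331,0,-42],[1,-0.0408,0.0397,0,-48],[1,-0.0432,0.0466,0,-54],[1,-0.0432,0.0466,0,-54],[1,-0.0432,0.0466,0,-54]]}}

```text
clock: 32.5
eef_pos: [0.6067, -0.1308, 0.1381]
ee_rot: [-0.001, 0.991, 0.136, 0.001]
force: [4.2, 3.1, -0.5]
opening: 0.0171
finger_force: 30.0
```

```bash
cat > kf.py <<'E'
from rig import arm
import numpy as np
o=arm.get_obs();print(o["eef_pos"],o["force"],o["ft_torque"],o["clock"])
th=np.radians(8);R=np.array([[np.cos(th),-np.sin(th)],[np.sin(th),np.cos(th)]]);O=np.array([.6274,-.0031])
p=R.T@(o["eef_pos"][:2]-O);v=p-[.03,-.115];a=np.arctan2(-v[1],-v[0]);f=R.T@o["force"][:2]
print("L",np.hypot(*v),"ang",np.degrees(a),"F tang(fwd)",f@[-np.sin(a),np.cos(a)],"radial out",f@[-np.cos(a),-np.sin(a)])
E
python3 kf.py
```

```text
[ 0.60672073 -0.13075624  0.13813408] [ 4.23945183  3.11874501 -0.52633429] [ 0.67457091 -0.96063754 -0.01507902] 32.5
L 0.06877608738632651 ang 7.129444055317768 F tang(fwd) 1.9041454563393727 radial out -4.906501029582941
```

Emit:
{"api": "step_arm", "payload": {"deltas": [[1,-0.001,0.0036,0,-3],[1,-0.0016,0.0072,0,-6],[1,-0.0016,0.0072,0,-6],[1,-0.0016,0.0072,0,-6]]}}

```text
clock: 33.0
eef_pos: [0.6054, -0.124, 0.1381]
ee_rot: [-0.0, 0.997, 0.083, 0.002]
force: [5.7, 1.6, -1.5]
opening: 0.0171
finger_force: 30.0
```

```bash
python3 kf.py
```

```text
[ 0.60536354 -0.12401648  0.13812559] [ 5.6861972   1.55550055 -1.45967901] [ 0.52496276 -1.16877327  0.02526814] 33.0
L 0.06867070113201189 ang 1.3958894210022565 F tang(fwd) 0.6063305995528051 radial out -5.863854002692358
```

Emit:
{"api": "step_arm", "payload": {"deltas": [[1,-0.0003,0.002,0,-1.5],[1,-0.0003,0.002,0,-1.5],[1,-0.0003,0.002,0,-1.5]]}}

```text
clock: 33.38
eef_pos: [0.6053, -0.1235, 0.1382]
ee_rot: [0.0, 0.998, 0.07, 0.002]
force: [6.7, -1.1, -2.9]
opening: 0.0173
finger_force: 30.0
```

```bash
python3 kf.py
```

```text
[ 0.60526981 -0.12350861  0.1381555 ] [ 6.66495234 -1.1407458  -2.92888021] [-0.13231673 -1.38410783  0.24253405] 33.375
L 0.06868220281484749 ang 0.9651274361385485 F tang(fwd) -2.1654311676267386 radial out -6.405762911592113
```

Emit:
{"api": "step_arm", "payload": {"deltas": [[1,0,0.001,0,0],[1,0,0.002,0,0],[1,0,0.002,0,0],[1,0,0.002,0,0]]}}

```text
clock: 33.88
eef_pos: [0.6053, -0.1234, 0.1382]
ee_rot: [0.001, 0.998, 0.069, 0.002]
force: [6.6, -4.2, -2.4]
opening: 0.0177
finger_force: 30.0
```

```bash
python3 kf.py
```

```text
[ 0.60529716 -0.12338175  0.13817462] [ 6.60726431 -4.20437007 -2.43023895] [-0.87047366 -1.55769424  0.28757148] 33.875
L 0.06863552261795995 ang 0.8640770263149935 F tang(fwd) -5.172275397300031 radial out -5.880496283548483
```

Emit:
{"api": "step_arm", "payload": {"deltas": [[1,0,0.002,0,0],[1,0,0.0045,0,0],[1,0,0.0045,0,0],[1,0,0.0045,0,0],[1,0,0.0045,0,0]]}}

```text
clock: 34.5
eef_pos: [0.6053, -0.1231, 0.1382]
ee_rot: [0.004, 0.998, 0.068, 0.002]
force: [7.4, -12.9, -4.8]
opening: 0.0176
finger_force: 30.0
```

```bash
python3 kf.py; python3 dog.py|head -1
```

```text
[ 0.6052891  -0.12314202  0.13822534] [  7.39240385 -12.9073317   -4.76587109] [-2.58443352 -1.69400606  0.29482585] 34.5
L 0.06860696143995917 ang 0.6652304690823062 F tang(fwd) -13.873747369951737 radial out -5.363392601207603
52 [317.73076923 143.03846154] [0.0898 0.0024] 1.54
```

Emit:
{"api": "step_arm", "payload": {"deltas": [[1,0.001,-0.003,0,0],[1,0.002,-0.0055,0,0],[1,0.002,-0.0055,0,0],[0.5,0.002,-0.0055,0,0],[0.5,0.002,-0.0055,0,0],[0.5,0.002,-0.0055,0,0],[0.5,0.002,-0.0055,0,0],[0.5,0.002,-0.0055,0,0],[0.5,0.002,-0.0055,0.04,0],[0.5,0.002,-0.0055,0.1,0],[0.5,0.002,-0.0055,0.15,0],[0.5,0.002,-0.0055,0.15,0]]}}

```text
clock: 36.05
eef_pos: [0.6078, -0.1221, 0.2927]
ee_rot: [0.001, 0.998, 0.068, 0.004]
force: [-0.8, -0.2, -0.8]
opening: 0.0437
finger_force: 0.0
```

Emit:
{"api": "step_arm", "payload": {"deltas": [[0.5,-0.02,-0.055,0,0],[0.5,-0.04,-0.11,0,0],[0.5,-0.06,-0.165,0,0],[0.5,-0.08,-0.22,0,0],[0.5,-0.1,-0.27,0,0],[0.5,-0.1,-0.27,0,0],[0.5,-0.1,-0.27,0,0]]}}

```text
clock: 36.92
eef_pos: [0.5053, -0.3912, 0.2866]
ee_rot: [-0.001, 0.998, 0.069, -0.0]
force: [0.5, -0.2, 0.0]
opening: 0.0439
finger_force: 0.0
```

```bash
python3 dog.py pics/c6.png; python3 - <<'E'
from h import *
from rig import arm
t=arm.camera("top");im=t["image"].astype(int);P=pts(t);O=np.array([.6274,-.0031]);th=np.radians(8);R=np.array([[np.cos(th),-np.sin(th)],[np.sin(th),np.cos(th)]])
k=(im[...,0]>110)&(im[...,1]<60)&(im[...,2]<60)&(P[...,2]>.1)
n,l,s,cen=cv2.connectedComponentsWithStats(k.astype(np.uint8))
print([(s[i,4],cen[i],(ray(t,*cen[i],.138)[:2]-O)@R) for i in range(1,n) if s[i,4]>10 and 320<cen[i][0]<420])
m=np.zeros(k.shape,bool);m[195:220,255:282]=1;m&=(im.max(-1)<70)&(P[...,2]>.03);q=P[m];print("handle",m.sum(),(q[:,:2].mean(0)-O)@R,np.percentile(q[:,2],[10,50,95]))
cv2.imwrite("pics/end.png",t["image"][...,::-1]); print(arm.get_obs()["force"])
E
```

```text
52 [317.73076923 143.03846154] [0.0898 0.0024] 1.54
10 [307.4 146.7] [0.0833 0.0313] 20.58
11 [351.27272727 156.54545455] [ 0.0402 -0.0813] -63.68
34 [323.32352941 170.55882353] [ 0.0117 -0.0021] -10.25
[ 0.50593406 -0.390357    0.28694234] [0.02039187 0.39713563 0.37982836]
[(np.int32(39), array([369.25641026, 181.43589744]), array([-0.03897611, -0.11429393]))]
handle 86 [-0.03880078  0.15882997] [0.05651336 0.05967033 0.06497558]
[0.37421795 0.36382634 0.19827409]
```

View pics/end.png

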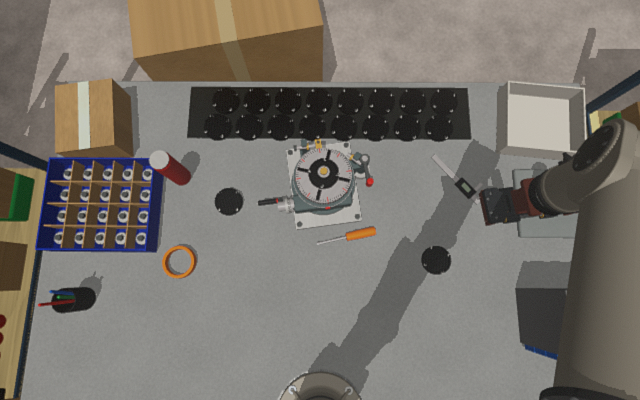

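The knob at (369,181) is in its home position, with the lever parallel to the table's −x. The dog at (318,143) is on the stop screw. The covers, tape, can, driver and caliper haven't moved, and the arm is clear of everything, so I'm handing in.

```bash
python3 -c "
from rig import arm
print(arm.job_done())"
```

```text
the job is handed in; nothing more can be done
None
```

I wound the dog onto its stop to about 10 N at the handle, then pulled the clamp home to about 14 N, and handed in at about 37 s with the bystanders where they were. Each time I let go, the crank eased back 2–3 mm, so the push left on the stop is probably nearer 4 N than the 8–12 N it held in the grip; the dog still looks to be against the screw.

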